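# Draw the bottom blank from the magazine and hang it on the easel

### The arm

A 6-joint arm with a two-finger parallel gripper is mounted at the origin on the work surface. World frame = base frame: x ahead of the robot, y to its left, z up, the work surface at z = 0. Lengths are in mm, angles in degrees, forces in N, time in s.
With the tool pointing down it reaches from about 300 to 850 mm from the base axis. Payload 4.2 kg.
Tool frame: the origin (TCP) lies midway between the tips of the shut fingers; the grasp point (between the pads) lies 19 mm behind it (env.grip_depth is the distance from the TCP to the grasp point, in mm); z points along the fingers, y is the line along which they close (so a half turn about z gives the same grasp; the last joint's range is limited). The gripper opens to 91 mm and grips with 3 to 60 N. Pads are 32 mm wide; open, the fingers measure 118 mm over their backs; the gripper's body (76 mm by 178 mm) begins 60 mm behind the grasp point.
Start: joints at [65.374, 18.312, 89.639, -0, 72.044, -1.146], TCP at [229.1, 527.408, 184.476] pointing down, gripper open.
Joint ranges: [-177.97, 177.97], [-48.28, 115.42], [12.27, 149.76], [-77.06, 257.06], [2.81, 150.46], [-146.56, 146.56]. Speed limits (degrees/s): [147.25, 147.25, 180, 180, 180, 180].

### API

Orientations are given as [roll, pitch, yaw] about the fixed x, y, z axes, in that order (R = Rz(yaw) Ry(pitch) Rx(roll)).
In Python, from workcell import env, eyes gives the robot as it stands.
- The arm moves only by the tool send_rows, never from a script. Its argument "motion" is a list of rows, each a list of 7 numbers: the shift along the world's x, y, z normalised to -1 to 1, where 1 is 0.5 m, then the turn, a rotation vector about the world's x, y, z normalised to -1 to 1, where 1 is 60 degrees, then the opening, from -1 (shut) to 1 (fully open). A call has 1 to 20 rows; each row is the pose to reach, as a shift and turn from the pose commanded when the call began; what a row does not reach only later rows make up. A row lasts 1/8 s, in which the tool goes at most 62.5 mm and 10.7 degrees, less where a joint would pass 70% of its speed; a pose out of reach is approached as far as the arm can. A call with a number of a shift or a turn outside -1 to 1 is refused whole. A call with a gripper value outside its range is refused whole. The fingers move at their own pace and stop on an object; "squeeze" is the grip in N (left out, the last holds). Time passes only in rows, so rows that repeat a pose let the fingers close. It gives the time, the measured TCP pose, the force, the opening and the grip force at its end, in the units of the state.
- env.state(): the state, without advancing time (a new reading comes with each control period).
- eyes.grab_frame(name): name is "side" or "top"; returns a dict with "pixels" (420x560x3 uint8, red, green, blue), "depth" (420x560 float32, mm along the optical axis (not along the pixel's ray), 0 where there is no reading), "fx", "fy", "cx", "cy" (pixels), "R" (3x3) and "t" (3): a world point X has camera coordinates R X + t. Camera axes: x right, y down, z forward; pixel columns grow to the right and rows downward; lengths in mm; the calibration is good to about 2 mm. A picture is of the moment at which its call begins.
- env.job_done(): hands the job in; it is judged then, once.
The state is a dict: "time_s": time; "qpos": joint angles; "qvel": joint speeds; "effort": joint torques, N m; "ee_pos": TCP position; "ee_rot": TCP orientation; "force": force on the tool from outside, world axes, zero at the start; "torque": the same for the moment, N m; "gripper_width": finger opening in mm; "gripper_force": force on a finger pad.
Only numpy, scipy, OpenCV 4.12 (cv2) and the standard library are available. Lean on these libraries where they do the work, as an engineer would, in place of code of your own. Each camera call takes 0.05 s, during which the arm holds its last target. There are 200 camera calls.

### The job

Slide the bottom plywood blank, the one poking out under the gate, all the way out of the front of the grey stack magazine, then hang it by its two round holes on the two pins of the sloping wooden easel, hand slot downhill and lying flat against the face, and let go. The other blanks must stay in the magazine and drop down as they are fed, and the bowl, tape roll and stapler must be left where they are.

Things in the scene. Friction and masses are not known exactly. Their poses are not given: they have to be found in the camera images.
- magazine: Fixed grey plastic stack magazine, open-topped. Origin: on the table under the inner face of its front gate, mid-width; x points from the gate back into the stack (away from the robot), y left, z up. Floor 24 mm above the table; inner space x 0 to 174 mm, 68 mm wide; walls 5 mm thick, tops 68 mm above the table.
- gate_slot (a point): On the magazine floor (24 mm up) under the gate's inner face, mid-width; axes as magazine. The gate (5 mm thick, x -5 to 0) leaves a slot 12 mm high, so only the bottom blank passes. In front a tongue 36 mm wide, top level with the floor, runs to x -195 mm; the blank rides on it and overhangs it both sides, with only the table beside the tongue.
- blank0_center (a point): Bottom blank, to be drawn out and hung: plywood plate 170 mm (x) by 64 mm (y) by 8 mm (z), about 50 g. Point: its centre, half-way through the thickness. At the start its axes are along the magazine's and its front (-x) end pokes out about 63 mm past the gate's inner face. Plain long sides, can be gripped across the 64 mm; centre of mass about 6 mm to +x. A few N slide it out.
- blank0_slot (a point): Centre of the bottom blank's rectangular hand slot, right through the plate, 34 mm (x) by 44 mm (y), half-way through its thickness, 56 mm to -x of blank0_center; axes the same. The bar in front of the slot is 12 mm wide: shut fingers lowered into the slot can hook it.
- blank0_holes (a point): Point midway between the bottom blank's two round through holes (13 mm diameter, at y +17 and -17 mm), half-way through its thickness, 70 mm to +x of blank0_center; axes the same.
- easel_face: Fixed face of the wooden easel, sloping 30 degrees from level, facing the robot and up. Origin: on the face midway between the pins, 120 mm above the table; x uphill, y left along the line of the pins, z out of the face. Board 10 mm thick: strip 36 mm wide, x -165 to +20 mm, and crosspiece 74 mm wide, x -10 to +20 mm. Fingers can reach past the strip's sides; base board 10 mm high.
- pins_mid (a point): Point midway between the two steel pins (8 mm diameter, at y +17 and -17 mm, standing 22 mm out of the face along z), 4 mm out of the face: where blank0_holes lies when the blank hangs flat; axes as easel_face.
- blank1_center (a point): second blank from below, the same shape as the bottom one, in the stack on top of it: its centre is at x about 87 mm in the magazine. The point is the plate's centre; stays in the magazine.
- blank2_center (a point): third blank from below, same shape, stays in the magazine; the plate's centre.
- blank3_center (a point): top blank, same shape, stays in the magazine; the plate's centre.
- bowl: loose white ceramic bowl, 130 mm across and 55 mm high, a bystander; origin at the centre of its underside.
- tape_roll: loose roll of clear tape lying flat, 90 mm across and 24 mm high, a bystander; origin at the centre of its underside.
- stapler: loose green plastic stapler, 130 mm long (x), 34 mm wide and 41 mm high, a bystander; origin at the centre of its underside.
- blank0: The whole bottom blank: axes as blank0_center; origin 4 mm below it, at the centre of its underside.
Things that resemble listed ones, but are neither listed nor needed, are in the scene too. What is shaped like the part that bears blank3_center but pink or turquoise is not meant. There is more than one size of the part that bears easel_face; the job needs the larger.

How it is judged (in metres and radians):
On the way:
1. the bottom blank has been drawn right out in front of the magazine's gate (x of blank0_center in the frame of magazine below -0.086 m), for 0.1 s.
At the end, for the whole second after the job is handed in: Bottom blank released at rest on both pins: point midway between its holes within 5.5 mm of pins_mid, flat to the face within 0.08 rad, square within 0.12 rad, slot downhill. Other three blanks in the magazine, none drawn forward over 15 mm, each dropped within 3.5 mm of its new level (distance between blank0_holes and pins_mid below 0.0055 m and angle between the z axis of blank0_center and the z axis of easel_face, either way round below 0.08 rad and angle between the y axis of blank0_center and the y axis of easel_face, either way round below 0.12 rad and x of blank0_center in the frame of easel_face below -0.04 m and x of each of blank1_center, blank2_center, blank3_center in the frame of magazine above 0.072 m and z of blank1_center in the frame of magazine below 0.0315 m and z of blank2_center in the frame of magazine below 0.0395 m and z of blank3_center in the frame of magazine below 0.0475 m and linear speed of blank0 below 0.02 m/s); the robot touches nothing.
It fails at once if the bowl was disturbed (moved over 30 mm) (distance of bowl from where it was at the start of the episode above 0.03 m).
It fails at once if the tape roll was disturbed (moved over 30 mm) (distance of tape_roll from where it was at the start of the episode above 0.03 m).
It fails at once if the stapler was disturbed (moved over 30 mm) (distance of stapler from where it was at the start of the episode above 0.03 m).
It fails at once if another blank came out of the magazine (x of any of blank1_center, blank2_center, blank3_center in the frame of magazine below 0.06 m or z of any of blank1_center, blank2_center, blank3_center in the frame of magazine above 0.09 m).
It also fails if it takes over 61 s, if anything falls off the work surface, if the arm or the gripper's body presses on something with over 40 N, if the wrist force passes 120 N, or if a joint passes its speed limit or range.

## Working session

There is one attempt and no reset: what is moved stays moved. The work goes in short steps, Python scripts to look and compute and a tool call to move; the robot and the scene stay as the last step left them, time stands still between calls to the robot, and variables do not carry over. Pictures are saved under pics/ and viewed, at most 10 in all, crops included, and the job is handed in when it is done.

Besides the shell and the picture viewer there is one more tool, called after "Call:" by a JSON object that holds its "fn" and its "kwargs". send_rows: Moves the arm, as the interface text tells. Its arguments: {"type":"object","properties":{"motion":{"type":"array"},"squeeze":{"type":"number"}},"required":["motion"]}

```bash
mkdir -p pics
cat > h.py <<'E'
import numpy as np, cv2
from workcell import env, eyes
def grab(n,f=None):
    d=eyes.grab_frame(n)
    d={k:(np.array(v) if k in('pixels','depth','R','t') else v) for k,v in d.items()}
    if f: cv2.imwrite('pics/'+f,d['pixels'][:,:,::-1])
    return d
def cloud(d):
    v,u=np.mgrid[0:420,0:560]; z=d['depth'].astype(float)
    P=np.stack([(u-d['cx'])/d['fx']*z,(v-d['cy'])/d['fy']*z,z],-1)
    W=(P-d['t'])@d['R']; W[z==0]=np.nan
    return W
def ray(d,u,v,h):
    r=d['R'].T@np.array([(u-d['cx'])/d['fx'],(v-d['cy'])/d['fy'],1]); c=-d['R'].T@d['t']
    return c+r*(h-c[2])/r[2]
def proj(d,X):
    p=d['R']@np.asarray(X)+d['t']; return d['fx']*p[0]/p[2]+d['cx'],d['fy']*p[1]/p[2]+d['cy']
E
python3 - <<'E'
from h import *
for n in('top','side'):
    d=grab(n,n+'0.png'); print(n,d['fx'],d['cx'],d['cy'],-d['R'].T@d['t'],d['R'][2]); np.savez('/tmp/'+n+'0.npz',**d)
print(env.state())
E
```

```text
top 431.3660754887876 276.2127428964446 217.00680702944402 [ 472.11545658   -2.05380929 1406.15554344] [ 0.1175055   0.00548376 -0.99305709]
side 500.6613572424005 272.6439547514485 216.4217578259415 [ 471.1829448  -932.67778841 1085.83154876] [ 0.10030602  0.69826393 -0.70877795]
{'time_s': 0.1, 'qpos': array([ 6.53749191e+01,  1.83464059e+01,  8.96979130e+01, -1.77562558e-03,
        7.20449034e+01, -1.14488423e+00]), 'qvel': array([ 0.05500094,  0.0653693 , -0.23233003, -0.0349074 ,  0.09210143,
        0.03978024]), 'effort': array([-1.13599290e-03, -4.13335347e+01, -2.32508665e+01,  7.27897254e-02,
        4.21985413e-02, -4.06638162e-05]), 'ee_pos': array([228.89266901, 526.94066223, 183.73034441]), 'ee_rot': array([-1.79910762e+02, -9.47622512e-05,  1.56520352e+02]), 'force': array([-0.03679707, -0.09991405, -0.67626239]), 'torque': array([0.03454953, 0.00198108, 0.0016945 ]), 'gripper_force': 0.0, 'gripper_width': 90.85379574146451}
```

View pics/top0.png

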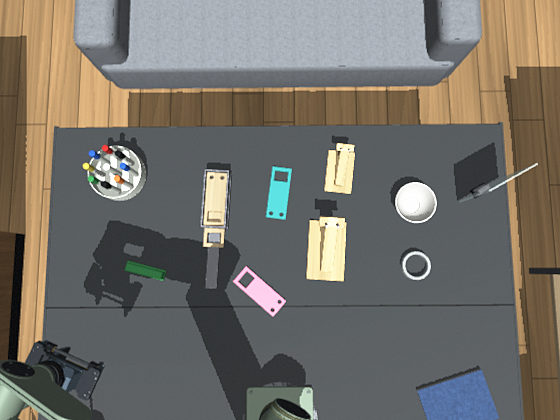

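View pics/side0.png

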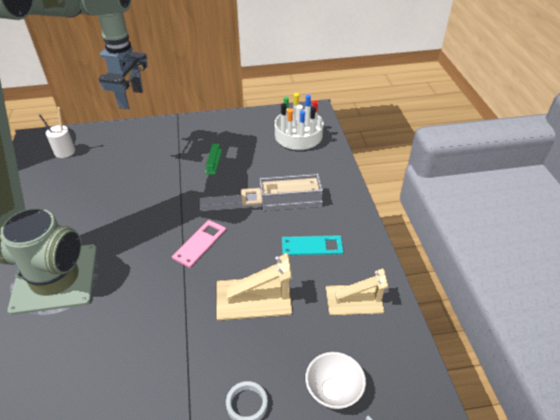

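The top view shows the magazine at about (215,200), with blank0's slot at (213,238) and the tongue running to (211,288). The large easel is at (326,250) with its pins near (330,223). The small easel and the pink and turquoise plates are decoys. The side view agrees: magazine at (290,192), easel at (255,290).

Run:
```python
from h import *
np.set_printoptions(precision=1,suppress=True)
for n in('top','side'):
    d=dict(np.load(f'/tmp/{n}0.npz')); W=cloud(d); 
    hsv=cv2.cvtColor(d['pixels'],cv2.COLOR_RGB2HSV)
    wood=(hsv[...,0]>8)&(hsv[...,0]<30)&(hsv[...,1]>50)&(hsv[...,2]>110)
    x,y,z=W[...,0],W[...,1],W[...,2]
    print(n,'table z',np.nanmedian(z[300:320,300:400]) if n=='top' else np.nanmedian(z[300:320,100:180]))
    def rep(name,m):
        p=W[m]; 
        if len(p)<5: print(name,len(p));return
        r=cv2.minAreaRect(p[:,:2].astype(np.float32)); print(name,len(p),'z',np.percentile(p[:,2],[5,50,95]),'rect',np.array(r[0]),np.array(r[1]),round(r[2],1))
    reg=(y>60)&(y<260)&(x>380)&(x<760)
    rep('wood z32',reg&wood&(z>24)&(z<42))
    rep('stack top',reg&wood&(z>46)&(z<66))
    rep('walltop',reg&~wood&(z>62)&(z<76))
    rep('tongue',reg&~wood&(z>17)&(z<30))
    e=(y>-240)&(y<-80)&(x>350)&(x<640)&wood
    rep('easel base',e&(z<16)&(z>4))
    s=e&(z>35)&(z<118); p=W[s]
    # plane fit robust
    A=np.c_[p[:,:2],np.ones(len(p))]; w=np.ones(len(p),bool)
    for _ in range(8):
        c=np.linalg.lstsq(A[w],p[w,2],rcond=None)[0]; w=abs(A@c-p[:,2])<4
    q=p[w]; print('plane',c,w.sum(),'slope',np.degrees(np.arctan(np.hypot(*c[:2]))),'updir',np.degrees(np.arctan2(c[1],c[0])),'rms',(A@c-p[:,2])[w].std())
    k=e&(abs(c[0]*x+c[1]*y+c[2]-z)<4); rep('face',k)
    a=np.arctan2(c[1],c[0]); 
    for lo,hi in((30,60),(60,90),(90,112),(116,130)):
        rep(f'face{lo}',k&(z>lo)&(z<hi))
    rep('pins',(y>-240)&(y<-80)&(x>350)&(x<640)&(z-(c[0]*x+c[1]*y+c[2])>8)&(z>110))
    c0=(180,140,90,165) if n=='top' else (190,165,140,65)
    crop=d['pixels'][195:300,185:360] if n=='top' else d['pixels'][165:325,185:345]
    cv2.imwrite(f'pics/{n}crop.png',cv2.resize(crop,None,fx=4.4 if n=='top' else 3.7,fy=4.4 if n=='top' else 3.7,interpolation=cv2.INTER_CUBIC)[:,:,::-1])
```

```text
top table z -0.6159167108759698
wood z32 303 z [26.4 31.1 36.6] rect [596.7 205. ] [ 65.6 113.2] 89.4
stack top 713 z [50.  55.1 59.8] rect [680. 201.] [ 66.2 162.5] 86.4
walltop 223 z [62.6 66.9 71.7] rect [680.4 199.2] [ 78.6 163.1] 86.6
tongue 660 z [18.8 23.4 28.2] rect [585.8 200.7] [ 67.1 354.5] 79.7
easel base 1355 z [ 4.9  9.4 14. ] rect [ 528.2 -154.8] [121.4 191.1] 86.1
plane [   0.6   -0.  -231.8] 190 slope 29.970402026397466 updir -1.8821528890146928 rms 2.031781197499616
face 257 z [ 39.6  93.8 127.5] rect [ 528.6 -165.6] [191.   72.2] 2.6
face30 68 z [36.5 46.  58.3] rect [ 481.9 -152.2] [36.3 43.3] 84.8
face60 52 z [63.4 75.5 88.7] rect [ 526.7 -155.6] [36.1 57. ] 86.1
face90 44 z [ 91.6 100.7 111.7] rect [ 574.6 -167.8] [55.5 37.9] 89.6
face116 71 z [117.1 121.8 128.8] rect [ 608.  -161.2] [73.1 26.4] 86.1
pins 22 z [128.5 134.8 141. ] rect [ 596.7 -155.8] [49.9 13.9] 81.2
side table z 0.4437479458580593
wood z32 256 z [26.4 32.5 37.8] rect [595.2 205.6] [ 71.2 112.2] 88.1
stack top 501 z [51.1 56.1 60. ] rect [682.8 208. ] [ 59.6 154.7] 87.1
walltop 295 z [62.7 66.6 71.5] rect [679.5 199.6] [ 88.  164.7] 86.4
tongue 659 z [18.7 24.1 28.4] rect [585.7 200.4] [ 75.2 353.8] 80.3
easel base 2083 z [ 6.2 10.1 13.7] rect [ 525.4 -155.9] [127.4 192.5] 86.6
plane [   0.6   -0.  -225.1] 645 slope 29.647111101683233 updir -1.4746507540574183 rms 1.806725572883665
face 762 z [ 43.4  86.1 127. ] rect [ 539.6 -157.8] [ 77.5 162.5] 86.5
face30 173 z [38.1 49.6 59.2] rect [ 478.5 -152.8] [41.1 40.4] 85.3
face60 239 z [61.7 75.5 88.7] rect [ 521.6 -156.2] [40.1 59.3] 87.5
face90 188 z [ 91.6 101.4 111.1] rect [ 568.3 -159. ] [40.9 46.6] 84.8
face116 128 z [116.9 123.9 129.1] rect [ 606.3 -161.8] [77.5 29. ] 86.5
pins 39 z [127.9 134.8 141.3] rect [ 594.1 -162.3] [40.9 12.5] 88.4
```

View pics/topcrop.png

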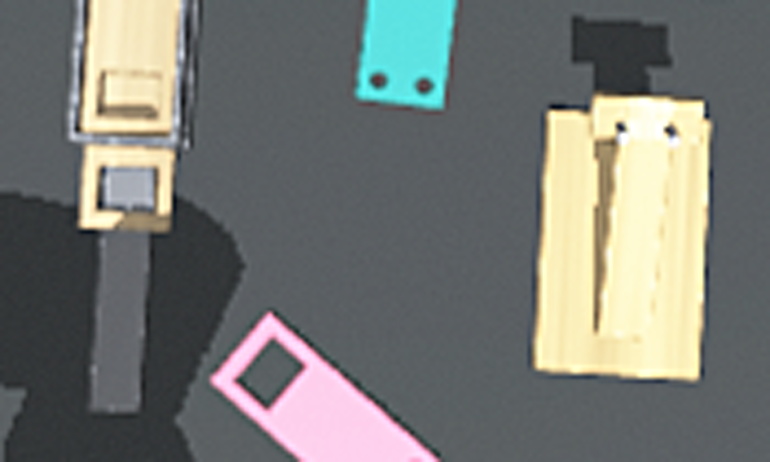

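View pics/sidecrop.png

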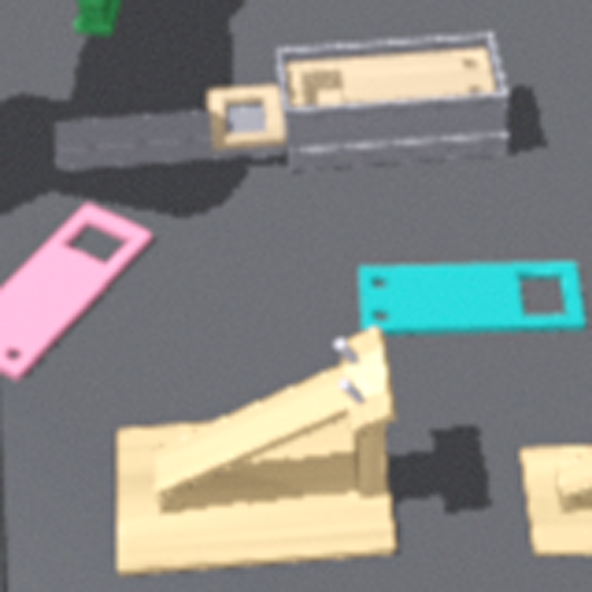

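```bash
cat >> h.py <<'E'
def toMag(P,o,a): 
    c,s=np.cos(a),np.sin(a); return (np.asarray(P)[...,:2]-o)@np.array([[c,-s],[s,c]])
E
python3 - <<'E'
from h import *
np.set_printoptions(precision=1,suppress=True)
for n in('top','side'):
    d=dict(np.load(f'/tmp/{n}0.npz')); W=cloud(d)
    hsv=cv2.cvtColor(d['pixels'],cv2.COLOR_RGB2HSV)
    wood=(hsv[...,0]>8)&(hsv[...,0]<30)&(hsv[...,1]>50)&(hsv[...,2]>110)
    x,y,z=W[...,0],W[...,1],W[...,2]
    reg=(y>150)&(y<260)&(x>380)&(x<810)
    k=reg&(z>40)&(z<75); r=cv2.minAreaRect(W[k][:,:2].astype(np.float32)); print(n,'mag',np.array(r[0]),np.array(r[1]),r[2])
    # connected wood component containing slot
    nl,lab=cv2.connectedComponents((reg&wood&(z>22)&(z<44)&(x<640)).astype(np.uint8))
    big=1+np.argmax([ (lab==i).sum() for i in range(1,nl)]); m=(lab==big).astype(np.uint8)
    cs,h=cv2.findContours(m,cv2.RETR_CCOMP,cv2.CHAIN_APPROX_NONE)
    for c,hh in zip(cs,h[0]):
        if len(c)<15: continue
        g=np.array([ray(d,u,v,32)[:2] for u,v in c[:,0]],np.float32); r=cv2.minAreaRect(g)
        print('inner' if hh[3]>=0 else 'outer',np.array(r[0]),np.array(r[1]),r[2])
    # tongue centreline
    t=reg&~wood&(z>16)&(z<31)&(x<535); p=W[t]
    for lo in range(400,540,20):
        q=p[(p[:,0]>lo)&(p[:,0]<lo+20)]
        if len(q)>5: print(lo,np.percentile(q[:,1],[3,97]),q[:,1].mean(),end=' ; ')
    print()
    # pins: bright low-sat/dark pixels near
    ps=(y>-240)&(y<-80)&(x>560)&(x<640)&(z>123)&(hsv[...,1]<60)
    vs,us=np.nonzero(ps); nl,lab,st,ce=cv2.connectedComponentsWithStats(ps.astype(np.uint8))
    for i in range(1,nl): print('pin',st[i],ce[i],W[lab==i].mean(0),W[lab==i].max(0))
E
```

```text
top mag [690.7 198.2] [ 79.3 184.4] 86.78570556640625
outer [571.  206.3] [65.4 58.8] 85.98892974853516
400 [198.4 229.9] 214.04482741402688 ; 420 [196.8 230.2] 213.32201790578236 ; 440 [195.2 230.9] 212.94909604416188 ; 460 [195.3 227.6] 211.55036979692665 ; 480 [192.7 227.5] 210.38697928975157 ; 500 [192.5 224.7] 208.58589242852804 ; 520 [190.1 225. ] 207.44648158427293 ; 
pin [320 217  25  11  86] [330.9 220.2] [ 612.4 -158.   127.6] [ 622.5 -125.6  141. ]
pin [323 222   1   1   1] [323. 222.] [ 607.2 -134.1  128.8] [ 607.2 -134.1  128.8]
pin [339 223   1   1   1] [339. 223.] [ 604.3 -182.4  123.2] [ 604.3 -182.4  123.2]
pin [341 222   1   1   1] [341. 222.] [ 607.1 -188.2  125.1] [ 607.1 -188.2  125.1]
pin [320 224   1   1   1] [320. 224.] [ 601.8 -125.6  123.3] [ 601.8 -125.6  123.3]
pin [322 224   1   1   1] [322. 224.] [ 601.5 -131.4  125.5] [ 601.5 -131.4  125.5]
pin [337 225   3   4   8] [338.  226.5] [ 592.5 -177.1  138. ] [ 597.2 -173.7  141.5]
side mag [689.1 198.2] [ 88.4 184.3] 85.81657409667969
outer [568.  204.2] [71.3 57.9] 87.8274917602539
inner [568.2 202.6] [47.1 40.6] 88.81292724609375
400 [193.2 231.2] 209.72973178021826 ; 420 [194.7 230.8] 210.78107417153313 ; 440 [192.2 229.8] 209.65006839740377 ; 460 [190.4 227.8] 207.75194099644014 ; 480 [191.9 228.5] 208.00353117352572 ; 500 [188.  227.1] 206.26732390021272 ; 520 [189.  227.9] 205.89551462670784 ; 
pin [285 254   1   1   1] [285. 254.] [ 616.7 -125.1  127.2] [ 616.7 -125.1  127.2]
pin [287 254   2   2   2] [287.5 254.5] [ 622.8 -126.4  125.6] [ 623.8 -125.   126.1]
pin [275 257   6   6  19] [277.8 259.4] [ 595.2 -144.9  133.6] [ 600.9 -141.9  141.3]
pin [277 259  12  15  86] [284.  266.4] [ 607.1 -165.3  128.7] [ 619.5 -141.7  141.6]
```

Call:
{"fn": "send_rows", "kwargs": {"motion": [[0.34, -0.322, -0.07, 0, 0, 0.17, 1], [0.68, -0.644, -0.07, 0, 0, 0.335, 1], [0.68, -0.644, -0.07, 0, 0, 0.335, 1], [0.68, -0.644, -0.07, 0, 0, 0.335, 1], [0.68, -0.644, -0.07, 0, 0, 0.335, 1], [0.68, -0.644, -0.07, 0, 0, 0.335, 1], [0.68, -0.644, -0.07, 0, 0, 0.335, 1], [0.68, -0.644, -0.07, 0, 0, 0.335, 1], [0.68, -0.644, -0.07, 0, 0, 0.335, 1], [0.68, -0.644, -0.07, 0, 0, 0.335, 1], [0.68, -0.644, -0.149, 0, 0, 0.335, 1], [0.68, -0.644, -0.149, 0, 0, 0.335, 1]]}}

```text
time_s: 1.6
ee_pos: [565.8, 205.8, 107.6]
ee_rot: [-179.9, -0.4, 176.7]
force: [-0.0, 0.7, 0.2]
gripper_width: 90.9
gripper_force: 0.0
```

Run:
```python
from h import *
d=grab('side'); cv2.imwrite('pics/s1.png',cv2.resize(d['pixels'][120:240,180:340],None,fx=4,fy=4)[:,:,::-1])
d=grab('side');s=env.state();print(s['ee_pos'],s['ee_rot'],s['qvel'].round(1))
```

```text
[568.71866928 206.38369529 110.71005014] [1.79982598e+02 1.16392085e-02 1.76705457e+02] [-0.3 -0.8 -1.6  0.  -0.4 -0. ]
```

View pics/s1.png

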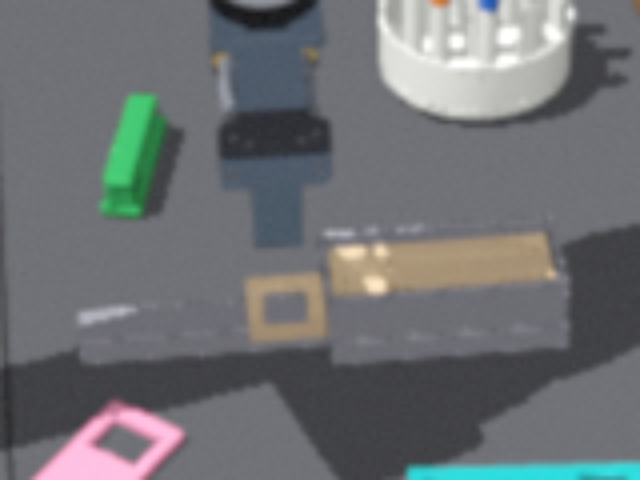

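The side crop shows the open fingers (275,245) straight above blank0's exposed slot (285,308), clear of the magazine walls. I'll lower and close.

Call:
{"fn": "send_rows", "kwargs": {"motion": [[0, -0.001, -0.08, 0, 0, 0, 1], [0, -0.001, -0.15, 0, 0, 0, 1], [0, -0.001, -0.18, 0, 0, 0, 1], [0, -0.001, -0.2, 0, 0, 0, 1], [0, -0.001, -0.2, 0, 0, 0, 1], [0, -0.001, -0.2, 0, 0, 0, 0.3], [0, -0.001, -0.2, 0, 0, 0, 0.2], [0, -0.001, -0.2, 0, 0, 0, 0.2], [0, -0.001, -0.2, 0, 0, 0, 0.2], [0, -0.001, -0.2, 0, 0, 0, 0.2]], "squeeze": 25}}

```text
time_s: 2.95
ee_pos: [569.1, 204.9, 10.0]
ee_rot: [180.0, 0.0, 176.6]
force: [-0.3, 1.2, 0.2]
gripper_width: 55.1
gripper_force: 0.0
```

Run:
```python
from h import *
d=grab('side'); a=cv2.resize(d['pixels'][120:240,180:340],None,fx=4,fy=4)
e=grab('top'); b=cv2.resize(e['pixels'][160:300,175:250],None,fx=3.43,fy=3.43)[:480,:160*2]
np.savez('/tmp/top1.npz',**e)
b=cv2.resize(e['pixels'][200:260,190:240],None,fx=3.2,fy=8)
cv2.imwrite('pics/s2.png',np.hstack([a,b])[:,:,::-1]); print(env.state())
```

```text
{'time_s': 3.05, 'qpos': array([ 1.87094122e+01,  2.97580235e+01,  9.86685752e+01,  6.22880441e-03,
        5.15713671e+01, -6.79140180e+01]), 'qvel': array([-0.07674318,  0.05620664, -0.07854791, -0.08613943,  0.011335  ,
       -0.01649055]), 'effort': array([-1.63478882e-03, -4.70000410e+01, -1.85218066e+01, -3.41574298e-03,
        8.59460584e-02,  1.96336387e-07]), 'ee_pos': array([569.10766221, 204.91094659,   9.98481647]), 'ee_rot': array([1.79994714e+02, 4.99913336e-05, 1.76619559e+02]), 'force': array([ 0.26373913, -0.15483101,  1.35229273]), 'torque': array([-0.01927912, -0.04795235, -0.0234453 ]), 'gripper_force': 0.0, 'gripper_width': 54.959064435629976}
```

View pics/s2.png

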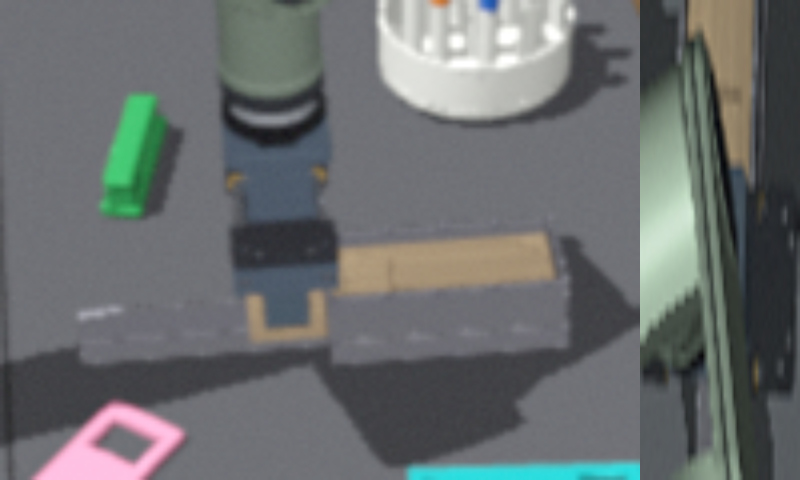

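Run:
```python
from h import *
d=grab('side')
f=lambda X:[round((proj(d,X)[0]-180)*4),round((proj(d,X)[1]-120)*4)]
for X in[(569,160,110),(569,250,110),(569,205,110),(569,177,10),(569,232,10),(569,205,10),(569,173,32),(569,173,24),(569,183,32)]: print(X,f(X))
W=cloud(d)
for r,c in[(300,285),(315,285),(335,285),(250,285),(270,285)]: print(r,c,W[120+r//4,180+c//4])
```

```text
(569, 160, 110) [288, 267]
(569, 250, 110) [273, 189]
(569, 205, 110) [280, 227]
(569, 177, 10) [291, 349]
(569, 232, 10) [282, 301]
(569, 205, 10) [286, 325]
(569, 173, 32) [290, 332]
(569, 173, 24) [291, 340]
(569, 183, 32) [289, 323]
300 285 [564.90159622 164.80412744  73.32606374]
315 285 [564.31192801 164.28714366  61.66068841]
335 285 [563.65118032 167.40982053  38.13736695]
250 285 [563.66828026 124.47470258 159.736567  ]
270 285 [562.33516911 118.75789313 146.2041155 ]
```

Run:
```python
from h import *
np.set_printoptions(precision=1,suppress=True)
print([a for a in dir(env) if a[0]!='_'],env.grip_depth)
d=grab('side');W=cloud(d)
hsv=cv2.cvtColor(d['pixels'],cv2.COLOR_RGB2HSV)
for r in range(180,208): 
    c=251; print(r,W[r,c],d['pixels'][r,c],hsv[r,c])
# finger columns extents
r=194; print([ (c,*W[r,c].round(0)) for c in range(238,268,2)])
```

```text
['Unreachable', 'grip_depth', 'job_done', 'state'] 18.8
180 [564.5 129.6 162.6] [52 51 55] [128  19  55]
181 [564.1 128.  160.3] [49 50 55] [115  28  55]
182 [563.8 126.  158.4] [48 50 54] [110  28  54]
183 [563.  119.3 160.6] [46 48 53] [111  34  53]
184 [562.5 115.3 160.4] [50 52 57] [111  31  57]
185 [562.5 117.1 155.1] [54 55 62] [116  33  62]
186 [562.1 114.3 153.9] [59 67 77] [107  60  77]
187 [562.6 121.6 143.7] [ 76  87 102] [107  65 102]
188 [561.5 111.4 149. ] [ 79  90 107] [108  67 107]
189 [562.6 125.4 132.7] [ 78  90 103] [106  62 103]
190 [562.3 124.1 130.1] [ 79  91 106] [107  65 106]
191 [562.2 124.6 125.8] [ 81  94 108] [106  64 108]
192 [561.8 122.3 124.1] [ 78  88 105] [109  66 105]
193 [565.8 171.4  75.3] [ 78  90 104] [106  64 104]
194 [564.9 162.7  79.3] [ 76  90 104] [105  69 104]
195 [565.3 170.   68.5] [71 85 98] [104  70  98]
196 [564.8 165.9  68.3] [ 75  89 103] [105  69 103]
197 [564.6 165.6  64.5] [ 75  90 102] [103  68 102]
198 [564.5 166.4  59.7] [ 75  90 101] [103  66 101]
199 [564.8 171.9  50.4] [ 75  91 103] [103  69 103]
200 [564.3 168.   50. ] [ 74
[... 628 characters left out ...]
32.0)), (246, np.float64(551.0), np.float64(169.0), np.float64(76.0)), (248, np.float64(556.0), np.float64(168.0), np.float64(76.0)), (250, np.float64(562.0), np.float64(168.0), np.float64(75.0)), (252, np.float64(568.0), np.float64(168.0), np.float64(74.0)), (254, np.float64(574.0), np.float64(162.0), np.float64(79.0)), (256, np.float64(580.0), np.float64(168.0), np.float64(72.0)), (258, np.float64(590.0), np.float64(206.0), np.float64(36.0)), (260, np.float64(597.0), np.float64(207.0), np.float64(34.0)), (262, np.float64(598.0), np.float64(165.0), np.float64(72.0)), (264, np.float64(605.0), np.float64(171.0), np.float64(65.0)), (266, np.float64(610.0), np.float64(168.0), np.float64(67.0))]
```

The depth cloud puts the finger tips at z≈43 and the gripper body at z≈124, about 34 mm above what the reported TCP implies. The fingers closed above the blank without touching it. I'll open, lower part of the way and re-measure.

Call:
{"fn": "send_rows", "kwargs": {"motion": [[0, 0, 0, 0, 0, 0, 1], [0, 0, 0, 0, 0, 0, 1], [0, 0, 0, 0, 0, 0, 1], [0, 0, 0, 0, 0, 0, 1], [0, 0, -0.02, 0, 0, 0, 1], [0, 0, -0.04, 0, 0, 0, 1], [0, 0, -0.04, 0, 0, 0, 1], [0, 0, -0.04, 0, 0, 0, 1]]}}

```text
time_s: 4.15
ee_pos: [569.1, 204.9, -10.3]
ee_rot: [-180.0, -0.0, 176.6]
force: [0.7, -0.0, 0.1]
gripper_width: 91.0
gripper_force: 0.0
```

```bash
cat >> h.py <<'E'
def fing(d):
    W=cloud(d); p=d['pixels'].astype(int)
    blue=(p[...,2]-p[...,0]>14)&(p[...,2]>60)
    return W,blue
E
python3 - <<'E'
from h import *
np.set_printoptions(precision=1,suppress=True)
d=grab('side');W,b=fing(d);s=env.state();print(s['ee_pos'],s['force'],s['gripper_width'])
for c in(247,250,253):
    q=W[185:215,c][b[185:215,c]]; f=q[q[:,1]>138] ; print(c,len(f),np.median(f,0) if len(f) else '', q[-3:], np.nonzero(b[:,c])[0][-3:])
u=[proj(d,(569,146,z))[1] for z in (5,20,40)]; print('tip rows at z 5,20,40:',u)
E
```

```text
[569.3 205.  -10. ] [ 0.2 -1.   0.1] 91.10037638917011
247 12 [550.  149.9  52. ] [[549.4 152.3  33.8]
 [548.9 148.6  33.2]
 [548.9 151.   26.7]] [208 209 210]
250 12 [558.9 148.3  50.7] [[557.7 143.8  40.5]
 [558.  149.7  30.6]
 [557.6 147.3  28.8]] [208 209 210]
253 13 [568.  149.9  50.9] [[567.  146.9  36.1]
 [567.2 151.4  27.5]
 [567.  150.5  24.2]] [208 209 210]
tip rows at z 5,20,40: [np.float64(215.4189224178037), np.float64(211.92367384684445), np.float64(207.1864882223752)]
```

Call:
{"fn": "send_rows", "kwargs": {"motion": [[0, 0, -0.015, 0, 0, 0, 1], [0, 0, -0.03, 0, 0, 0, 1], [0, 0, -0.03, 0, 0, 0, 1], [0, 0, -0.03, 0, 0, 0, 0.2], [0, 0, -0.03, 0, 0, 0, 0.2], [0, 0, -0.03, 0, 0, 0, 0.2], [0, 0, -0.03, 0, 0, 0, 0.2], [0, 0, -0.03, 0, 0, 0, 0.2]], "squeeze": 25}}

```text
time_s: 5.2
ee_pos: [569.2, 205.0, -24.8]
ee_rot: [180.0, 0.0, 176.6]
force: [-1.2, 0.7, 2.0]
gripper_width: 63.7
gripper_force: 24.9
```

Call:
{"fn": "send_rows", "kwargs": {"motion": [[-0.02, 0.0012, 0, 0, 0, 0, 0.2], [-0.05, 0.003, 0, 0, 0, 0, 0.2], [-0.08, 0.0048, 0, 0, 0, 0, 0.2], [-0.11, 0.0066, 0, 0, 0, 0, 0.2], [-0.14, 0.0084, 0, 0, 0, 0, 0.2], [-0.17, 0.0102, 0, 0, 0, 0, 0.2], [-0.2, 0.012, 0, 0, 0, 0, 0.2], [-0.23, 0.0138, 0, 0, 0, 0, 0.2], [-0.25, 0.015, 0, 0, 0, 0, 0.2], [-0.25, 0.015, 0, 0, 0, 0, 0.2], [-0.25, 0.015, 0, 0, 0, 0, 0.2], [-0.25, 0.015, 0, 0, 0, 0, 0.2]]}}

```text
time_s: 6.7
ee_pos: [441.9, 212.4, -24.9]
ee_rot: [-180.0, -0.2, 176.6]
force: [-4.2, 1.2, 7.1]
gripper_width: 64.0
gripper_force: 24.9
```

```bash
cat >> h.py <<'E'
def woodcomp(d,box):
    W=cloud(d); hsv=cv2.cvtColor(d['pixels'],cv2.COLOR_RGB2HSV)
    wood=(hsv[...,0]>8)&(hsv[...,0]<30)&(hsv[...,1]>50)&(hsv[...,2]>90)
    x0,x1,y0,y1,z0,z1=box; x,y,z=np.moveaxis(W,-1,0)
    m=wood&(x>x0)&(x<x1)&(y>y0)&(y<y1)&(z>z0)&(z<z1)
    return W,m
E
python3 - <<'E'
from h import *
np.set_printoptions(precision=1,suppress=True)
s=env.state();print(s['ee_pos'],s['force'],s['gripper_width'],s['gripper_force'])
d=grab('side')
for nm,box in(('blank0',(380,640,150,260,20,44)),('stack',(560,800,150,260,40,75))):
    W,m=woodcomp(d,box); p=W[m]; r=cv2.minAreaRect(p[:,:2].astype(np.float32)); print(nm,len(p),np.percentile(p[:,2],[5,50,95]),r)
cv2.imwrite('pics/s3.png',cv2.resize(d['pixels'][120:240,160:340],None,fx=4,fy=4)[:,:,::-1])
E
```

```text
[441.9 212.4 -24.9] [-4.2  1.2  7.1] 64.02337296329127 24.93940830230713
blank0 586 [26.6 32.2 36.9] ((526.2048950195312, 207.08767700195312), (72.65049743652344, 226.11541748046875), 87.94135284423828)
stack 439 [44.1 48.4 52.4] ((689.0013427734375, 210.667236328125), (51.98674774169922, 168.45936584472656), 88.9571533203125)
```

View pics/s3.png

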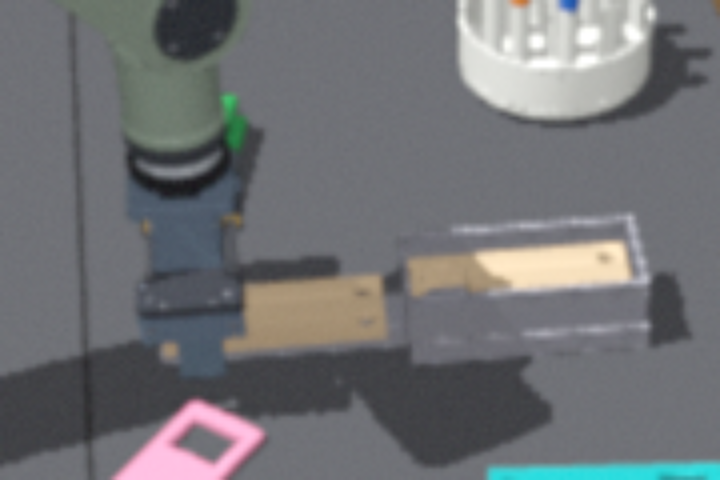

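The blank is fully out, with its rear edge at (385,310) and a visible gap to the gate at (405,310). The stack has dropped from 56 to 48 mm. I'll open, slide along and regrip near the centre.

Call:
{"fn": "send_rows", "kwargs": {"motion": [[0, 0, 0, 0, 0, 0, 1], [0, 0, 0, 0, 0, 0, 1], [0, 0, 0, 0, 0, 0, 1], [0, 0, 0, 0, 0, 0, 1], [0.06, -0.0036, 0, 0, 0, 0, 1], [0.124, -0.0074, 0, 0, 0, 0, 1], [0.124, -0.0074, 0, 0, 0, 0, 1], [0.124, -0.0074, 0, 0, 0, 0, 1], [0.124, -0.0074, 0, 0, 0, 0, 0.2], [0.124, -0.0074, 0, 0, 0, 0, 0.2], [0.124, -0.0074, 0, 0, 0, 0, 0.2], [0.124, -0.0074, 0, 0, 0, 0, 0.2], [0.124, -0.0074, 0, 0, 0, 0, 0.2]], "squeeze": 25}}

```text
time_s: 8.38
ee_pos: [505.9, 208.8, -24.9]
ee_rot: [180.0, -0.0, 176.6]
force: [-0.2, 0.0, 1.4]
gripper_width: 63.9
gripper_force: 25.0
```

Run:
```python
from h import *
np.set_printoptions(precision=1,suppress=True)
s=env.state();print(s['ee_pos'],s['force'],s['gripper_width'],s['gripper_force'])
d=grab('side'); W,m=woodcomp(d,(380,640,150,260,20,44))
p=W[m]; r=cv2.minAreaRect(p[:,:2].astype(np.float32)); print(r)
# ends via ray at z=32 along each column run
cs,_=cv2.findContours(m.astype(np.uint8),cv2.RETR_EXTERNAL,cv2.CHAIN_APPROX_NONE)
for c in cs:
    if cv2.contourArea(c)>40:
        g=np.array([ray(d,u,v,32)[:2] for u,v in c[:,0]],np.float32); print(cv2.contourArea(c),cv2.minAreaRect(g),g.min(0),g.max(0))
```

```text
[505.9 208.8 -24.9] [-0.2  0.   1.4] 63.937573720052086 24.958540499210358
((525.8950805664062, 206.59812927246094), (71.25777435302734, 226.2168731689453), 87.29190826416016)
122.0 ((448.23077392578125, 208.98927307128906), (71.36888122558594, 69.85053253173828), 87.71350860595703) [412.  172.4] [482.  245.5]
182.5 ((551.94873046875, 203.27513122558594), (71.48854064941406, 58.163570404052734), 86.73638153076172) [521.1 167.4] [581.6 238.3]
```

Call:
{"fn": "send_rows", "kwargs": {"motion": [[0, 0, 0.02, 0, 0, 0, 0.2], [0, 0, 0.08, 0, 0, 0, 0.2], [0, 0, 0.18, 0, 0, 0, 0.2], [0, 0, 0.28, 0, 0, 0, 0.2], [0, 0, 0.38, 0, 0, 0, 0.2], [0, 0, 0.42, 0, 0, 0, 0.2], [0, 0, 0.42, 0, 0, 0, 0.2], [0, 0, 0.42, 0, 0, 0, 0.2]]}}

```text
time_s: 9.43
ee_pos: [505.3, 208.3, 183.9]
ee_rot: [-180.0, -0.1, 176.6]
force: [-0.5, -0.3, -1.2]
gripper_width: 63.7
gripper_force: 25.0
```

Run:
```python
from h import *
np.set_printoptions(precision=2,suppress=True)
s=env.state();print(s['ee_pos'],s['force'],s['gripper_width'],s['gripper_force'])
for n in('top','side'):
    fs=[grab(n) for _ in range(12)]; d=dict(fs[0]); D=np.stack([f['depth'] for f in fs]); d['depth']=np.median(D,0); d['pixels']=np.mean([f['pixels'] for f in fs],0).astype(np.uint8)
    np.savez(f'/tmp/{n}E.npz',**d)
    W,m=woodcomp(d,(350,650,-240,-80,16,135)); 
    x,y,z=np.moveaxis(W,-1,0)
    p=W[m&(z<126)&(z>40)]; A=np.c_[p[:,:2],np.ones(len(p))]; w=abs(.577*(p[:,0]-602)+120-p[:,2])<10
    for _ in range(8):
        c=np.linalg.lstsq(A[w],p[w,2],rcond=None)[0]; w=abs(A@c-p[:,2])<3
    print(n,'plane',c,w.sum(),np.degrees(np.arctan(np.hypot(*c[:2]))),'yaw',np.degrees(np.arctan2(c[1],c[0])),'x at z120,y-160',(120-c[2]+160*c[1])/c[0],'rms',(A@c-p[:,2])[w].std())
    k=m&(abs(c[0]*x+c[1]*y+c[2]-z)<4)
    # strip centreline
    q=W[k&(z>45)&(z<112)]; f=np.polyfit(q[:,0],q[:,1],1); print('strip line slope deg',np.degrees(np.arctan(f[0])),'y at 530',np.polyval(f,530),'at 602',np.polyval(f,602))
    q=W[k&(z>117)]; r=cv2.minAreaRect(q[:,:2].astype(np.float32)); print('cross',r,'zmax',q[:,2].max())
    h=z-(c[0]*x+c[1]*y+c[2]); hs=cv2.cvtColor(d['pixels'],cv2.COLOR_RGB2HSV)
    pk=(x>560)&(x<640)&(y>-210)&(y<-110)&(h>7)&(z>105)
    nl,lab,st,ce=cv2.connectedComponentsWithStats(pk.astype(np.uint8))
    for i in range(1,nl):
        if st[i][4]>2: print('pin',st[i],ce[i],W[lab==i].mean(0),'h',h[lab==i].max())
```

```text
[505.28 208.35 183.92] [-0.54 -0.26 -1.2 ] 63.708686466823124 24.95803266763687
top plane [   0.57   -0.04 -232.63] 343 29.905684110942566 yaw -3.7148656457920453 x at z120,y-160 603.9996795628755 rms 0.9572190008426578
strip line slope deg -0.7486233738254315 y at 530 -151.76786354868713 at 602 -152.7086649634175
cross ((610.6043701171875, -161.6779022216797), (72.7379150390625, 23.11564064025879), 89.38030242919922) zmax 129.32252112920708
pin [325 224   3   4  10] [326.2 225.3] [ 596.64 -142.75  134.77] h 26.780504620944328
pin [337 224   3   5  10] [337.9 226.1] [ 593.88 -177.15  135.8 ] h 25.872825987599555
side plane [   0.58   -0.03 -230.75] 711 29.9579617555825 yaw -3.1091541493574324 x at z120,y-160 600.755473487033 rms 0.7834813663454157
strip line slope deg -3.877844915307857 y at 530 -156.84511584439764 at 602 -161.72561385711649
cross ((608.6495361328125, -161.0687713623047), (74.17713928222656, 24.807109832763672), 83.3287582397461) zmax 130.55842681244786
pin [275 257   6   6  18] [277.72 259.28] [ 594.89 -145.04  134.42] h 26.35124661148126
pin [277 267   6   6  21] [279.1 269.9] [ 592.76 -178.33  134.07] h 26.244216909778345
```

Call:
{"fn": "send_rows", "kwargs": {"motion": [[0.01, -0.1, 0, 0, 0, 0, 0.2], [0.02, -0.2, 0, 0, 0, 0, 0.2], [0.03, -0.3, 0, 0, 0, 0, 0.2], [0.04, -0.4, 0, 0, 0, 0, 0.2], [0.05, -0.5, 0, -0.01, -0.166, 0, 0.2], [0.06, -0.6, 0, -0.02, -0.333, 0, 0.2], [0.077, -0.68, 0, -0.03, -0.499, 0, 0.2], [0.077, -0.733, 0, -0.03, -0.499, 0, 0.2], [0.077, -0.733, -0.05, -0.03, -0.499, 0, 0.2], [0.077, -0.733, -0.1, -0.03, -0.499, 0, 0.2], [0.077, -0.733, -0.14, -0.03, -0.499, 0, 0.2], [0.077, -0.733, -0.173, -0.03, -0.499, 0, 0.2], [0.077, -0.733, -0.173, -0.03, -0.499, 0, 0.2], [0.077, -0.733, -0.173, -0.03, -0.499, 0, 0.2], [0.077, -0.733, -0.173, -0.03, -0.499, 0, 0.2]]}}

```text
time_s: 12.5
ee_pos: [545.2, -158.0, 99.6]
ee_rot: [-179.9, 30.1, 176.7]
force: [0.2, -0.1, -1.0]
gripper_width: 63.6
gripper_force: 25.0
```

Run:
```python
from h import *
s=env.state();print(s['ee_pos'],s['ee_rot'],s['force'],s['gripper_width'])
o=[]
for n,(r0,r1,c0,c1) in(('side',(200,310,205,315)),('top',(195,300,270,375))):
    fs=[grab(n) for _ in range(8)]; d=dict(fs[0]); d['depth']=np.median([f['depth'] for f in fs],0); d['pixels']=np.mean([f['pixels'] for f in fs],0).astype(np.uint8); np.savez(f'/tmp/{n}F.npz',**d)
    o.append(cv2.resize(d['pixels'][r0:r1,c0:c1],(400,400),interpolation=cv2.INTER_CUBIC))
cv2.imwrite('pics/s4.png',np.hstack(o)[:,:,::-1])
```

```text
[ 545.23722951 -158.02629582   99.5835146 ] [-179.92443622   30.09845372  176.65868004] [ 0.15955239 -0.06179444 -0.97240594] 63.61152205454854
```

View pics/s4.png

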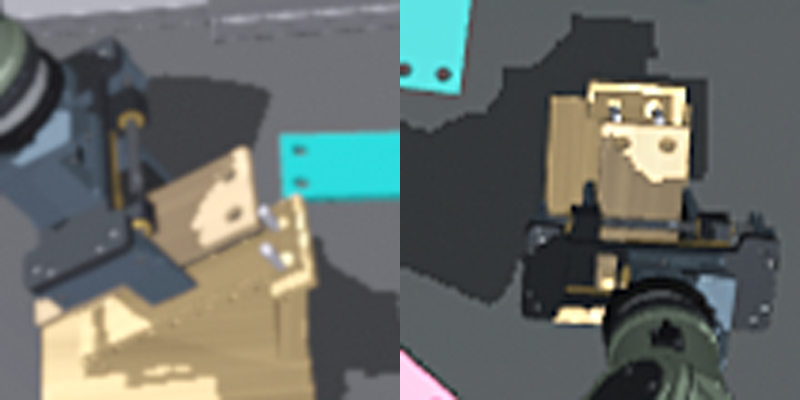

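The side view shows the blank's holes at crop (230,173) and (233,214), just short of the pin tips at (262,213) and (268,240). The top view agrees, with holes at (622,143) and (668,145). Next I'll measure the offset from holes to pins.

```bash
cat > m.py <<'E'
from h import *
np.set_printoptions(precision=1,suppress=True)
a=np.radians(-3.6); ca,sa=np.cos(a),np.sin(a)
ex=np.array([ca*.866,sa*.866,.5]); ey=np.array([-sa,ca,0]); ez=np.cross(ex,ey)
O=np.array([602.6,-161.2,120.]); E=np.stack([ex,ey,ez])
def meas(tag,holes,smin=20):
  for n in('side','top'):
    d=dict(np.load(f'/tmp/{n}{tag}.npz')); W=cloud(d); L=(W-O)@E.T
    hsv=cv2.cvtColor(d['pixels'],cv2.COLOR_RGB2HSV); wood=(hsv[...,0]>5)&(hsv[...,0]<32)&(hsv[...,1]>40)
    m=wood&(abs(L[...,1])<60)&(L[...,2]>smin)&(L[...,2]<100)&(L[...,0]>-150)&(L[...,0]<60)
    p=L[m]; A=np.c_[p[:,:2],np.ones(len(p))]; w=np.ones(len(p),bool)
    for _ in range(8):
        c=np.linalg.lstsq(A[w],p[w,2],rcond=None)[0]; w=abs(A@c-p[:,2])<3
    q=p[w]; u=q[q[:,0]>q[:,0].max()-45]
    print(n,'plate plane slopes(deg)',np.degrees(c[:2]),'n',w.sum(),'z',np.median(q[:,2]),'xmax',np.percentile(q[:,0],99.5),'y ext',np.percentile(u[:,1],[1,99]))
    cam=-d['R'].T@d['t']; g=cv2.cvtColor(d['pixels'],cv2.COLOR_RGB2GRAY).astype(float)
    hs=[]
    for (uu,vv) in holes[n]:
        r0,c0=int(round(vv))-4,int(round(uu))-4; P=g[r0:r0+9,c0:c0+9]
        bg=np.percentile(P,75); wt=np.clip(bg-15-P,0,None); V,U=np.mgrid[0:9,0:9]; wt=wt*(np.hypot(U-4,V-4)<4.2)
        uc,vc=(wt*U).sum()/wt.sum()+c0,(wt*V).sum()/wt.sum()+r0
        r=E@(d['R'].T@np.array([(uc-d['cx'])/d['fx'],(vc-d['cy'])/d['fy'],1])); o=E@(cam-O)
        t=(c[2]+c[0]*o[0]+c[1]*o[1]-o[2])/(r[2]-c[0]*r[0]-c[1]*r[1]); h=o+t*r; hs.append(h); print('  hole px',uc,vc,'easel xyz',h)
    hs=np.array(hs); dd=hs[1]-hs[0]; print('  mid',hs.mean(0),'spacing',np.linalg.norm(dd),'yaw',np.degrees(np.arctan2(dd[0],-dd[1])))
E
python3 - <<'E'
from m import *
meas('F',{'side':[(268.3,247.6),(269.1,258.9)],'top':[(328.3,232.5),(340.3,233.1)]})
# pins in easel frame, from E frames
for n in('side','top'):
    d=dict(np.load(f'/tmp/{n}E.npz')); L=(cloud(d)-O)@E.T
    f=(abs(L[...,1])<30)&(L[...,0]<15)&(L[...,0]>-60)
    k=f&(abs(L[...,2])<5);print(n,'face z',np.median(L[k][:,2]))
    k=f&(L[...,2]>8)
    for s in(1,-1):
        q=L[k&(L[...,1]*s>0)]; print('  pin',q.mean(0),len(q),np.percentile(q[:,2],95))
E
```

```text
side plate plane slopes(deg) [0.1 0.7] n 586 z 68.64469128265014 xmax 15.929542362676456 y ext [-32.4  31.2]
  hole px 266.6252209781968 246.97819681791395 easel xyz [-0.6 19.3 68.8]
  hole px 269.0491118077325 258.7941483803553 easel xyz [  2.  -18.9  68.4]
  mid [ 0.7  0.2 68.6] spacing 38.35606903728344 yaw 3.8795984179548895
top plate plane slopes(deg) [-0.1  0.3] n 585 z 66.78627074431195 xmax 16.220299187536227 y ext [-31.8  31.2]
  hole px 326.8042717086835 232.94922969187675 easel xyz [-0.  19.9 66.8]
  hole px 339.78909952606637 232.81121642969984 easel xyz [  2.5 -16.9  66.6]
  mid [ 1.3  1.5 66.7] spacing 36.87324254231442 yaw 4.012498214711812
side face z 1.0126179129177213
  pin [-0.2 15.7 17.4] 17 23.1276229011999
  pin [ -0.7 -17.7  17.5] 19 23.56021224709891
top face z -0.5472859868810007
  pin [ 1.3 17.7 17.4] 9 22.386028456888752
  pin [  1.  -16.3  18.7] 9 21.729093962884857
```

Call:
{"fn": "send_rows", "kwargs": {"motion": [[0.012, -0.001, -0.022, 0, 0, 0, 0.2], [0.026, -0.0018, -0.047, 0, 0, 0, 0.2], [0.034, -0.0022, -0.06, 0, 0, 0, 0.2], [0.041, -0.0026, -0.0734, 0, 0, 0, 0.2], [0.041, -0.0026, -0.0734, 0, 0, 0, 0.2], [0.041, -0.0026, -0.0734, 0, 0, 0, 0.2]]}}

```text
time_s: 14.05
ee_pos: [565.1, -159.1, 62.0]
ee_rot: [-180.0, 30.0, 176.6]
force: [0.6, 0.2, 0.1]
gripper_width: 63.9
gripper_force: 25.0
```

Run:
```python
from h import *
s=env.state();print(s['ee_pos'],s['ee_rot'],s['force'],s['torque'])
o=[]
for n,(r0,r1,c0,c1) in(('side',(235,285,245,295)),('top',(205,250,305,350))):
    fs=[grab(n) for _ in range(8)]; d=dict(fs[0]); d['depth']=np.median([f['depth'] for f in fs],0); d['pixels']=np.mean([f['pixels'] for f in fs],0).astype(np.uint8); np.savez(f'/tmp/{n}G.npz',**d)
    o.append(cv2.resize(d['pixels'][r0:r1,c0:c1],(400,400),interpolation=cv2.INTER_CUBIC))
cv2.imwrite('pics/s5.png',np.hstack(o)[:,:,::-1])
```

```text
[ 565.14601121 -159.13656141   62.00359652] [-179.96195972   30.01234586  176.63382552] [0.59425751 0.23224999 0.07431991] [0.05144659 0.31925251 0.03973429]
```

View pics/s5.png

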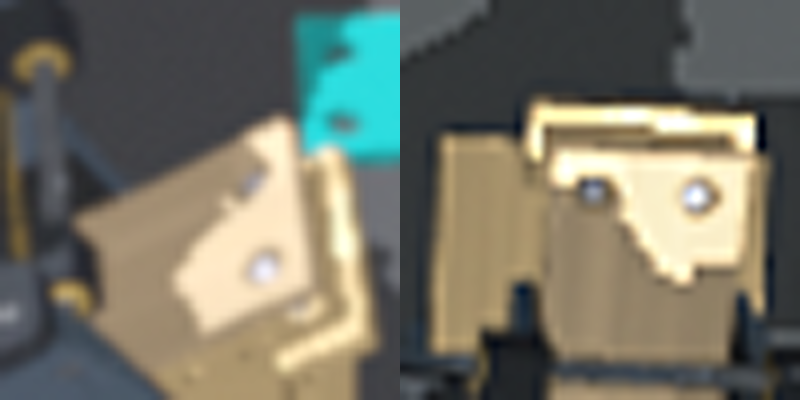

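Both pin tips show as bright spots inside the holes, at side crop (252,182) and (263,268) and top crop (592,188) and (697,197). The force is near zero, so I'll go on down to the face.

Call:
{"fn": "send_rows", "kwargs": {"motion": [[0.005, -0.0003, -0.0087, 0, 0, 0, 0.2], [0.01, -0.0006, -0.0173, 0, 0, 0, 0.2], [0.014, -0.0008, -0.0243, 0, 0, 0, 0.2], [0.0165, -0.001, -0.0286, 0, 0, 0, 0.2], [0.0165, -0.001, -0.0286, 0, 0, 0, 0.2], [0.0165, -0.001, -0.0286, 0, 0, 0, 0.2]]}}

```text
time_s: 15.6
ee_pos: [573.8, -158.8, 48.9]
ee_rot: [-179.9, 29.8, 176.6]
force: [0.1, -0.3, -0.6]
gripper_width: 63.8
gripper_force: 25.0
```

Run:
```python
from m import *
s=env.state();print(s['ee_pos'],s['ee_rot'],s['force'],s['torque'])
for n in('side','top'):
    fs=[grab(n) for _ in range(8)]; d=dict(fs[0]); d['depth']=np.median([f['depth'] for f in fs],0)
    L=(cloud(d)-O)@E.T
    k=(abs(L[...,1])<28)&(L[...,0]>-35)&(L[...,0]<10)&(L[...,2]>-5)&(L[...,2]<22); print(n,'plate top z',np.percentile(L[k][:,2],[20,50,80]))
```

```text
[ 573.8 -158.8   48.9] [-179.9   29.8  176.6] [ 0.1 -0.3 -0.6] [0.  0.4 0. ]
side plate top z [ 9.7 10.4 11.1]
top plate top z [ 8.2  9.2 10.1]
```

Call:
{"fn": "send_rows", "kwargs": {"motion": [[0.0008, 0, -0.0015, 0, 0, 0, 0.2], [0.0008, 0, -0.0015, 0, 0, 0, 0.2], [0.0008, 0, -0.0015, 0, 0, 0, 0.6], [0.0008, 0, -0.0015, 0, 0, 0, 1], [0.0008, 0, -0.0015, 0, 0, 0, 1], [0.0008, 0, -0.0015, 0, 0, 0, 1], [0.0008, 0, -0.0015, 0, 0, 0, 1], [-0.02, 0.0012, 0.0346, 0, 0, 0, 1], [-0.05, 0.003, 0.0865, 0, 0, 0, 1], [-0.1, 0.006, 0.173, 0, 0, 0, 1], [-0.15, 0.009, 0.26, 0, 0, 0, 1], [-0.25, 0.009, 0.26, 0, 0, 0, 1], [-0.25, 0.009, 0.26, 0, 0, 0, 1], [-0.25, 0.009, 0.26, 0, 0, 0, 1]]}}

```text
time_s: 18.15
ee_pos: [449.5, -154.9, 179.5]
ee_rot: [-179.8, 29.9, 176.6]
force: [-0.1, 0.3, -0.4]
gripper_width: 90.8
gripper_force: 0.0
```

Run:
```python
from m import *
s=env.state();print(s['ee_pos'],s['force'],s['gripper_width'])
o=[]
for n,(r0,r1,c0,c1) in(('side',(225,325,205,305)),('top',(200,290,290,380))):
    fs=[grab(n) for _ in range(8)]; d=dict(fs[0]); d['depth']=np.median([f['depth'] for f in fs],0); d['pixels']=np.mean([f['pixels'] for f in fs],0).astype(np.uint8)
    L=(cloud(d)-O)@E.T
    k=(abs(L[...,1])<29)&(L[...,0]>-145)&(L[...,0]<10)&(L[...,2]>3)&(L[...,2]<13); p=L[k]
    c=np.linalg.lstsq(np.c_[p[:,:2],np.ones(len(p))],p[:,2],rcond=None)[0]; print(n,'slopes deg',np.degrees(c[:2]),'z at pins',c[2],len(p))
    k=(abs(L[...,1])<40)&(L[...,0]>-180)&(L[...,0]<30)&(L[...,2]>5)&(L[...,2]<13);q=L[k];print(' ext',np.percentile(q[:,:2],[0.5,99.5],axis=0).ravel())
    Ws=cloud(d);hsv=cv2.cvtColor(d['pixels'],cv2.COLOR_RGB2HSV);k=(hsv[...,0]>5)&(hsv[...,0]<32)&(hsv[...,1]>40)&(Ws[...,1]>165)&(Ws[...,1]<235)&(Ws[...,0]>600)&(Ws[...,0]<780)&(Ws[...,2]>38); print(' stack z',np.median(Ws[k][:,2]))
    o.append(cv2.resize(d['pixels'][r0:r1,c0:c1],(400,400),interpolation=cv2.INTER_CUBIC))
cv2.imwrite('pics/s6.png',np.hstack(o)[:,:,::-1])
```

```text
[ 449.5 -154.9  179.5] [-0.1  0.3 -0.4] 90.83901891676996
side slopes deg [ 0.1 -0.3] z at pins 9.069117574186526 842
 ext [-158.3  -32.4   11.3   32.6]
 stack z 48.24845123982649
top slopes deg [ 0.1 -0.4] z at pins 7.693161923328301 720
 ext [-156.9  -32.    12.1   31.6]
 stack z 47.2051361988695
```

View pics/s6.png

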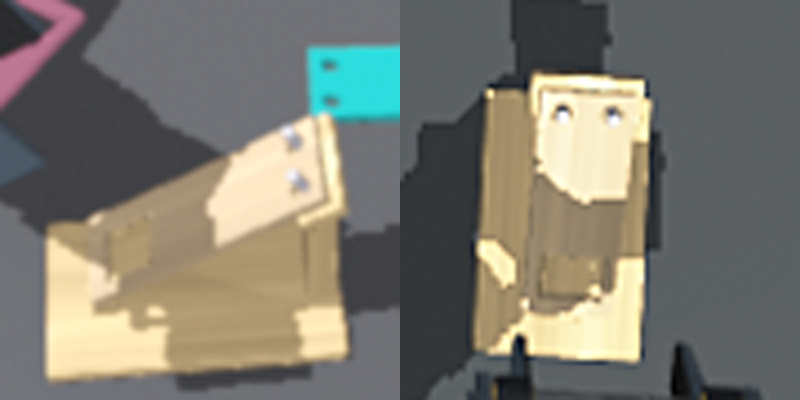

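The blank hangs flat on both pins, at crop (290,137) and (297,180). Its tilt is under 0.4°, the slot is downhill, and the holes sit about 2.5 mm downhill of the pins. The stack top is at 48 mm. I'll hand the job in.

```bash
python3 -c "
from workcell import env
print(env.job_done())"
```

```text
the job is handed in; nothing more can be done
None
```

The job is handed in but no verdict came back: at my last look the bottom blank hung flat on both easel pins, slot downhill and released, and the other three blanks had dropped one level in the magazine; I never went near the bowl, tape roll or stapler, but did not re-measure them.

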